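Load a grinding jar with ceramic balls by scoop

ROBOT

A 6-joint arm with a two-finger parallel gripper is mounted at the origin on the work surface. World frame = base frame: x ahead of the robot, y to its left, z up, the work surface at z = 0. Lengths are in mm, angles in degrees, forces in N, time in s.
With the tool pointing down it reaches from about 300 to 850 mm from the base axis. Payload 4.2 kg.
Tool frame: the origin (TCP) lies midway between the tips of the shut fingers; the grasp point (between the pads) lies 19 mm behind it (env.grip_depth is the distance from the TCP to the grasp point, in mm); z points along the fingers, y is the line along which they close (so a half turn about z gives the same grasp; the last joint's range is limited). The gripper opens to 91 mm and grips with 3 to 60 N. Pads are 32 mm wide; open, the fingers measure 118 mm over their backs; the gripper's body (76 mm by 178 mm) begins 60 mm behind the grasp point.
Start: joints at [-69.614, 18.312, 89.639, -0, 72.044, -1.146], TCP at [211.039, -534.889, 213.976] pointing down, gripper open.
Joint ranges: [-177.97, 177.97], [-48.28, 115.42], [12.27, 149.76], [-77.06, 257.06], [2.81, 150.46], [-146.56, 146.56]. Speed limits (degrees/s): [147.25, 147.25, 180, 180, 180, 180].

INTERFACE

Orientations are given as [roll, pitch, yaw] about the fixed x, y, z axes, in that order (R = Rz(yaw) Ry(pitch) Rx(roll)).
In Python, from workcell import env, eyes gives the robot as it stands.
- The arm moves only by the tool send_rows, never from a script. Its argument "motion" is a list of rows, each a list of 7 numbers: the shift along the world's x, y, z normalised to -1 to 1, where 1 is 0.5 m, then the turn, a rotation vector about the world's x, y, z normalised to -1 to 1, where 1 is 60 degrees, then the opening, from -1 (shut) to 1 (fully open). A call has 1 to 20 rows; each row is the pose to reach, as a shift and turn from the pose commanded when the call began; what a row does not reach only later rows make up. A row lasts 1/8 s, in which the tool goes at most 62.5 mm and 10.7 degrees, less where a joint would pass 70% of its speed; a pose out of reach is approached as far as the arm can. A call with a number of a shift or a turn outside -1 to 1 is refused whole. A call with a gripper value outside its range is refused whole. The fingers move at their own pace and stop on an object; "squeeze" is the grip in N (left out, the last holds). Time passes only in rows, so rows that repeat a pose let the fingers close. It gives the time, the measured TCP pose, the force, the opening and the grip force at its end, in the units of the state.
- env.state(): the state, without advancing time (a new reading comes with each control period).
- eyes.grab_frame(name): name is "scene" or "top" or "wrist"; returns a dict with "pixels" (384x512x3 uint8, red, green, blue), "depth" (384x512 float32, mm along the optical axis (not along the pixel's ray), 0 where there is no reading), "fx", "fy", "cx", "cy" (pixels), "distortion" ([k1, k2, p1, p2, k3] as OpenCV has them; the pictures are not rectified), "R" (3x3) and "t" (3): a world point X has camera coordinates R X + t; the wrist camera has in their place "T_tool_cam" (4x4, takes a point from camera to tool coordinates, whose origin is the TCP and whose axes are the flange's). Camera axes: x right, y down, z forward; pixel columns grow to the right and rows downward; lengths in mm; the calibration is good to about 2 mm. A picture is of the moment at which its call begins: read the wrist's pose just before it.
- env.job_done(): hands the job in; it is judged then, once.
The state is a dict: "time_s": time; "qpos": joint angles; "qvel": joint speeds; "effort": joint torques, N m; "ee_pos": TCP position; "ee_rot": TCP orientation; "force": force on the tool from outside, world axes, zero at the start; "torque": the same for the moment, N m; "gripper_width": finger opening in mm; "gripper_force": force on a finger pad.
Only numpy, scipy, OpenCV 4.12 (cv2) and the standard library are available. Lean on these libraries where they do the work, as an engineer would, in place of code of your own. Each camera call takes 0.05 s, during which the arm holds its last target. There are 200 camera calls.

TASK

Take the orange scoop from its black mat and use it to carry at least three of the four white ceramic balls from their tray into the open steel jar with the blue band; do not touch the balls with the gripper fingers, and leave any ball you do not transfer in its tray. Then stand the scoop upright on its black mat again and let go.

Things in the scene. Friction and masses are not known exactly. Their poses are not given: they have to be found in the camera images.
- scoop: orange open-front scoop, 120 g. Origin: centre of the pan's underside; x out of its open front, z up. Pan floor x -40 to 40 mm, 2 thick, 68 wide inside, 74 outside; thin sloping lip to x 54, its tip at underside level. Sides 30 high (16 at the front), back wall x -42, 36 high. Black upright handle at x -31, y 0: 24 along x, 20 along y, z 38 to 110; close on it along y from above, at about z 82
- mat: flat black rubber mat, 150 x 150 mm, 4 mm thick, fixed; origin: centre of its underside. The scoop starts and ends on it
- tray: fixed green tray with the white balls (not the like tray with dark balls). Origin: centre of its underside; x along its length, z up. Outside 208 x 100 mm, 32 high; inside 92 wide, floor surface at z 8, from x -100 to 91; its +x end wall leans outward, 20 degrees from upright, the others are upright. The balls lie at x 28 to 71; the scoop fits in the empty -x half, its x along the tray's x
- jar: fixed round open steel jar with a blue band outside (the like jar with a red band is not wanted). Outside radius 56 mm, band radius 62, inside radius 52, 60 high, floor 8 thick; origin: centre of its underside, z up
- ball0: white ceramic grinding ball, 16 mm diameter, 13 g, polished, rolls easily; origin at its centre; one of four alike. It starts on the floor of the green tray 'tray', in its half towards the tray's +x end
- ball1: white ceramic grinding ball, 16 mm diameter, 13 g, polished, rolls easily; origin at its centre; one of four alike. It starts on the floor of the green tray 'tray', in its half towards the tray's +x end
- ball2: white ceramic grinding ball, 16 mm diameter, 13 g, polished, rolls easily; origin at its centre; one of four alike. It starts on the floor of the green tray 'tray', in its half towards the tray's +x end
- ball3: white ceramic grinding ball, 16 mm diameter, 13 g, polished, rolls easily; origin at its centre; one of four alike. It starts on the floor of the green tray 'tray', in its half towards the tray's +x end
Mind the look-alikes: they are no part of the job. What is shaped like the jar but green is not meant. Of the things that look like the scoop, the smaller one is meant.

How it is judged:
By the outcome, as a careful person would: the job done as asked, in the order asked, and still so for the second after the job is handed in, with the robot touching nothing.
It also fails if it takes over 61 s, if anything falls off the work surface, if the arm or the gripper's body presses on something with over 40 N, if the wrist force passes 120 N, or if a joint passes its speed limit or range.

## Working session

There is one attempt and no reset: what is moved stays moved. The work goes in short steps, Python scripts to look and compute and a tool call to move; the robot and the scene stay as the last step left them, time stands still between calls to the robot, and variables do not carry over. Pictures are saved under pics/ and viewed, at most 10 in all, crops included, and the job is handed in when it is done.

Besides the shell and the picture viewer there is one more tool, called by a JSON object that holds its "fn" and its "kwargs", one argument or row to a line. send_rows: Moves the arm, as the interface text tells. Its arguments: {"type":"object","properties":{"motion":{"type":"array"},"squeeze":{"type":"number"}},"required":["motion"]}

```bash
mkdir -p pics; cat > h.py <<'E'
import numpy as np, cv2
from workcell import env, eyes
def save(n,f): cv2.imwrite(f'pics/{n}.png', f['pixels'][:,:,::-1])
def K(f): return np.array([[f['fx'],0,f['cx']],[0,f['fy'],f['cy']],[0,0,1.]])
def ray(f,px,z,R=None,t=None):
    px=np.array(px,float).reshape(-1,1,2)
    n=cv2.undistortPoints(px,K(f),np.array(f['distortion'],float)).reshape(-1,2)
    d=np.c_[n,np.ones(len(n))]
    R=np.array(f['R']) if R is None else R; t=np.array(f['t']) if t is None else t
    D=d@R; o=-R.T@t
    return o+D*((z-o[2])/D[:,2:3])
E
python3 - <<'E'
from h import *
a=eyes.grab_frame('top');b=eyes.grab_frame('scene')
save('top',a);save('scene',b)
np.savez('f.npz',top=a['pixels'],topd=a['depth'])
print(env.state(), -np.array(a['R']).T@a['t'],a['R'])
E
```

```text
{'time_s': 0.1, 'qpos': array([-6.96170676e+01,  1.83465995e+01,  8.96999759e+01,  1.51832667e-03,
        7.20425332e+01, -1.14700925e+00]), 'qvel': array([ 0.05216261, -0.03686409, -0.11697291, -0.12994164,  0.0003383 ,
       -0.11084308]), 'effort': array([ 6.52397084e-04, -4.13332164e+01, -2.32509756e+01,  7.28944433e-02,
        4.21215745e-02, -5.30831323e-05]), 'ee_pos': array([ 210.85931851, -534.45850835,  213.21437147]), 'ee_rot': array([-1.79910938e+02, -3.22709512e-03,  2.15294699e+01]), 'force': array([-0.66203798,  0.58470516,  0.34883423]), 'torque': array([ 0.00151416,  0.01796738, -0.01285233]), 'gripper_force': 0.0, 'gripper_width': 90.99909815967392} [ 328.35591434  128.39199246 1386.35616525] [[-0.01083098 -0.9999393  -0.00202233]
 [-0.99825753  0.01093004 -0.05798649]
 [ 0.05800507  0.00139076 -0.99831532]]
```

View pics/top.png

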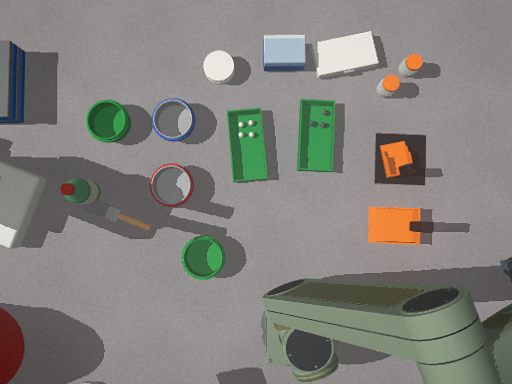

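View pics/scene.png

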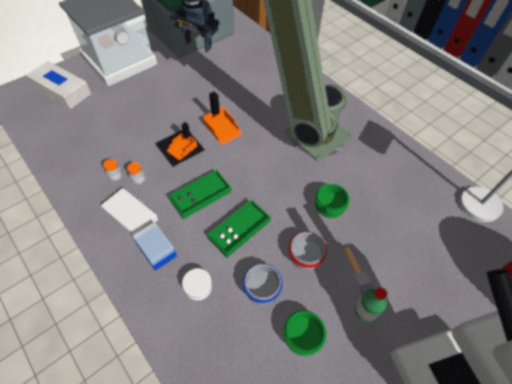

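The top view shows the small orange scoop on its black mat at about (398,160). The white-ball tray is at (248,145) with its balls at the upper (far) end, and the blue-band jar is at (173,120). Next I'll measure these.

```bash
python3 - <<'E'
from h import *
f=eyes.grab_frame('top');im=f['pixels'];hsv=cv2.cvtColor(im,cv2.COLOR_RGB2HSV)
def comp(mask,name,amin=30):
    n,l,s,c=cv2.connectedComponentsWithStats(mask.astype(np.uint8))
    return [(l==i,c[i],s[i]) for i in range(1,n) if s[i][4]>=amin]
H,S,V=[hsv[:,:,i].astype(int) for i in range(3)]
def rect(m,z):
    r=cv2.minAreaRect(np.argwhere(m)[:,::-1].astype(np.float32)); b=cv2.boxPoints(r)
    return r,ray(f,b,z)
for m,c,s in comp((H>40)&(H<85)&(S>90),'g',300):
    if 220<c[0]<275 and 90<c[1]<200:
        r,w=rect(m,32);print('tray',r,w.round(1).tolist(),w.mean(0))
m=np.zeros(H.shape,bool);m[128:192,370:432]=True
mm=m&(V<70)|m&(H<20)&(S>150)
for q,c,s in comp(mm,'mat',500):
    r,w=rect(q,4);print('mat',r,w.round(1).tolist(),w.mean(0))
for q,c,s in comp(m&(H<20)&(S>150),'sc',20):
    r,w=rect(q,2+4);print('scoop',r,s,w.round(1).tolist())
b=np.zeros(H.shape,bool);b[110:145,232:262]=True
for q,c,s in comp(b&(S<70)&(V>140),'b',5): print('ball',c,s[4],ray(f,c,16).round(1))
j=np.zeros(H.shape,bool);j[90:150,145:202]=True
q=j&(H>100)&(H<130)&(S>100)
p=np.argwhere(q)[:,::-1].astype(np.float32);e=cv2.fitEllipse(cv2.convexHull(p))
print('jar',e,ray(f,e[0],50))
d=f['depth'];print(np.round(1386-d[140:182:3,378:426:3]).astype(int))
cv2.imwrite('pics/crop.png',cv2.resize(im[120:200,360:440,::-1],(560,560),interpolation=cv2.INTER_CUBIC))
E
```

```text
tray ((246.7861328125, 144.54034423828125), (71.46942901611328, 34.56521224975586), 85.03025817871094) [[633.4, 209.2, 32.0], [641.1, 108.8, 32.0], [433.0, 93.4, 32.0], [425.4, 192.8, 32.0]] [533.23858119 151.05544371  32.        ]
mat ((400.00445556640625, 158.84300231933594), (49.40840530395508, 49.32272720336914), 1.6365771293640137) [[419.5, -223.9, 4.0], [566.0, -232.0, 4.0], [560.4, -379.3, 4.0], [413.7, -370.2, 4.0]] [ 489.89053249 -301.3640014     4.        ]
scoop ((396.87054443359375, 158.4176483154297), (33.0818977355957, 29.06868553161621), 77.47119140625) [380 141  33  37 797] [[529.9, -239.7, 6.0], [547.9, -324.6, 6.0], [451.7, -342.9, 6.0], [433.9, -258.3, 6.0]]
ball [250.15 122.3 ] 20 [[600.9 140.7  16. ]]
ball [240.42105263 123.89473684] 19 [[596.5 169.4  16. ]]
ball [240.27777778 134.11111111] 18 [[566.2 170.1  16. ]]
ball [250.66666667 134.        ] 18 [[566.2 139.6  16. ]]
jar ((172.97149658203125, 119.35159301757812), (42.4183235168457, 43.30373001098633), 105.67733001708984) [[605.36128606 362.01482232  50.        ]]
[[   0   -8   -6   -5   -8   -6   -9   -8   -
[... 445 characters left out ...]
3   -4
    -5   -2]
 [  -2    3    5   -3   -3   -2   -1   -2    4   -2   11    0   -1   -5
    -4   -4]
 [  -3    1    4   30   -2   -3   -4    6    1    0    8   25   -5   -1
    -4   -1]
 [   1   -6   -1   27   -2   -1    4    3   -3  102  108  110   -3    1
    -1    1]
 [   5    1    4   19    3   -1   -4   57   82  102  106  109   -3   -6
    -5   -1]
 [  -6   -3    2   11   -7   -1    0   51   76  101  110  111   29    0
     4    2]
 [   0    1   -3    8   31    1    0   43   65   -4   -1   -2   -1    5
     2    0]
 [   1    2    1    4   26    2    2    1   -4   -1   -3   -1   -4    2
    -2   -1]
 [  -1    3    0    6    1   -5   -2    2    1    3   -1    2    4   -3
    -3    1]]
```

View pics/crop.png

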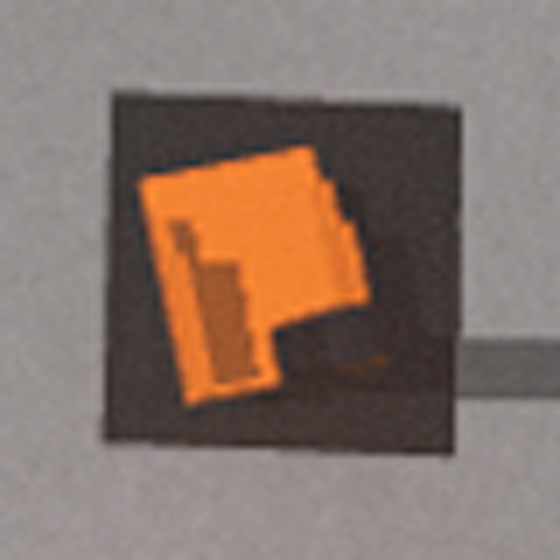

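The crop shows the scoop's front edge at crop (138,180)–(312,148), so it faces roughly world +x. The handle is near (320,345), and the yaw comes to about 11°. I'll move above the handle, with an estimate of (455,-298).

{"fn": "send_rows", "kwargs": {
  "motion": [
    [0.489,0.473,-0.02,0,0,-0.175,1],
    [0.489,0.473,-0.02,0,0,-0.175,1],
    [0.489,0.473,-0.02,0,0,-0.175,1],
    [0.489,0.473,-0.02,0,0,-0.175,1],
    [0.489,0.473,-0.02,0,0,-0.175,1],
    [0.489,0.473,-0.02,0,0,-0.175,1],
    [0.489,0.473,-0.02,0,0,-0.175,1],
    [0.489,0.473,-0.02,0,0,-0.175,1],
    [0.489,0.473,-0.02,0,0,-0.175,1],
    [0.489,0.473,-0.02,0,0,-0.175,1],
    [0.489,0.473,-0.02,0,0,-0.175,1]
  ]
}}

```text
time_s: 1.52
ee_pos: [455.2, -298.9, 204.1]
ee_rot: [180.0, -0.0, 11.0]
force: [0.5, -0.2, -0.4]
gripper_width: 91.4
gripper_force: 0.0
```

```bash
cat >> h.py <<'E'
from scipy.spatial.transform import Rotation as Ro
def wrist():
    s=env.state(); f=eyes.grab_frame('wrist'); T=np.eye(4)
    T[:3,:3]=Ro.from_euler('xyz',s['ee_rot'],degrees=True).as_matrix();T[:3,3]=s['ee_pos']
    W=T@np.array(f['T_tool_cam']); f['R']=W[:3,:3].T; f['t']=-W[:3,:3].T@W[:3,3]
    return s,f
E
python3 - <<'E'
from h import *
s,f=wrist();save('w1',f);print(s['ee_pos'],s['ee_rot'],-f['R'].T@f['t'])
np.savez('w1.npz',**{k:np.array(v) for k,v in f.items()})
E
```

```text
[ 455.15131387 -298.92262963  204.05668357] [ 1.79987568e+02 -3.83244087e-03  1.09690751e+01] [ 523.21159912 -284.96135013  374.13144076]
```

View pics/w1.png

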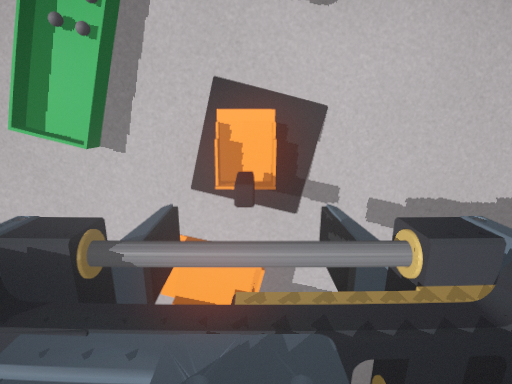

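The wrist view shows the scoop pan spanning columns 216–276, with the lip at row 109 and the handle top at about (245,197). It is well aligned with the tool yaw.

```bash
python3 - <<'E'
from h import *
d=np.load('w1.npz');f={k:d[k] for k in d};im=f['pixels'];hsv=cv2.cvtColor(im,cv2.COLOR_RGB2HSV).astype(int)
o=(hsv[:,:,0]<20)&(hsv[:,:,1]>150); o[215:]=0
ys,xs=np.nonzero(o)
print('orange',xs.min(),xs.max(),ys.min(),ys.max())
for r in range(ys.min(),ys.max()+1,10): x=np.nonzero(o[r])[0];print(r,x.min(),x.max())
lip=ray(f,[[x.min()for x in[np.nonzero(o[ys.min()+2])[0]]]+[ys.min()],[np.nonzero(o[ys.min()+2])[0].max(),ys.min()]],4)
print('lip',lip)
D=f['depth'];v=np.linalg.inv(f['R'])
# handle points by depth
P=[]
for r in range(165,212):
  for c in range(225,265):
    if D[r,c]>0 and f['t'] is not None:
      z=374-D[r,c]
      if z>108: P.append((c,r))
P=np.array(P);print('hand px',P.min(0),P.max(0),len(P));w=ray(f,P.astype(float),114);print(w.min(0),w.max(0),np.median(w,0),w.mean(0))
u=np.array([np.cos(np.radians(11)),np.sin(np.radians(11))]);n=np.array([-u[1],u[0]])
for nm,q in(('lip',lip.mean(0)),('h',w.mean(0))):print(nm,(q[:2]-[455.15,-298.92])@u,(q[:2]-[455.15,-298.92])@n)
print('y range',((w[:,:2]-[455.15,-298.92])@n).min(),((w[:,:2]-[455.15,-298.92])@n).max(),((w[:,:2]-[455.15,-298.92])@u).min(),((w[:,:2]-[455.15,-298.92])@u).max())
E
```

```text
orange 214 276 109 189
109 217 274
119 217 274
129 216 275
139 215 276
149 215 276
159 215 276
169 215 275
179 215 275
189 231 274
lip [[ 528.54682014 -242.45262214    4.        ]
 [ 542.47985422 -314.75459533    4.        ]]Traceback (most recent call last):
  File "<stdin>", line 17, in <module>
    return umr_minimum(a, axis, None, out, keepdims, initial, where)
ValueError: zero-size array to reduction operation minimum which has no identity
```

```bash
python3 - <<'E'
from h import *
d=np.load('w1.npz');f={k:d[k] for k in d};im=f['pixels'];g=cv2.cvtColor(im,cv2.COLOR_RGB2GRAY)
m=(g<45).astype(np.uint8)
print(g[168:212:4,228:262:2]); print(f['depth'][172:212:5,232:260:4])
print(ray(f,[[235,206],[254,206],[235,188],[254,188],[244.7,197]],114))
E
```

```text
[[129 129 129 129 129 128 128 148 178 179 179 178 179 178 179 179 179]
 [129 128 130 129 129  83  63  63  64  63  62  59  96 179 179 178 179]
 [130 128 130 128 106  63  64  65  61  63  62  65  62 154 179 180 179]
 [124 127 125 125  65  66  62  64  64  61  65  60  61 132 170 169 170]
 [127 128 127 113  70  70  68  69  68  68  67  68  64  79 113 110 110]
 [163 164 171 111  75  74  73  75  73  72  69  74  67  87 120 122 122]
 [ 76  78  78  76  74  73  72  71  74  75  72  71  68  63  75  73  76]
 [ 77  77  78  72  74  72  72  73  71  72  72  71  67  64  74  74  75]
 [177 178 177 114  74  72  73  73  69  72  71  70  65  63  73  75  75]
 [177 178 174 113  73  72  72  73  70  71  71  69  65  99 116  82  74]
 [179 179 177 180 172 175 179 176 174 171 177 177 173 176 173 176 179]]
[[374.2915  374.2222  328.63968 330.253   330.72202 333.1087  374.69547]
 [375.36734 376.0003  300.91046 300.69452 302.0654  304.75354 375.61798]
 [369.94403 278.7885  277.87262 277.17374 276.46338 278.6878  371.51944]
 [344.7332  267.6702  267.91    268.00934 268.17783 268.15762 344.73273]
 [384.13968 268.9904  269.94965 269.22925 268.39212 269.43982 383.0752 ]
 [384.4999  270.8849  270.66315 269.7816  269.32617 270.2938  384.138  ]
 [391.26865 272.28995 271.79868 272.3406  272.1116  272.24667 387.28073]
 [392.6904  392.21884 273.57074 273.4043  273.6187  275.2605  391.66312]]
[[ 440.94929173 -286.93281333  114.        ]
 [ 444.43433676 -305.00285284  114.        ]
 [ 458.60767058 -283.75528541  114.        ]
 [ 462.03476155 -301.52978199  114.        ]
 [ 451.61620113 -294.48060362  114.        ]]
```

{"fn": "send_rows", "kwargs": {
  "motion": [
    [-0.005,0.009,-0.05,0,0,0,1],
    [-0.005,0.009,-0.12,0,0,0,1],
    [-0.005,0.009,-0.2,0,0,0,1],
    [-0.005,0.009,-0.25,0,0,0,1],
    [-0.005,0.009,-0.274,0,0,0,1],
    [-0.005,0.009,-0.274,0,0,0,1],
    [-0.005,0.009,-0.274,0,0,0,1],
    [-0.005,0.009,-0.274,0,0,0,-1],
    [-0.005,0.009,-0.274,0,0,0,-1],
    [-0.005,0.009,-0.274,0,0,0,-1],
    [-0.005,0.009,-0.274,0,0,0,-1],
    [-0.005,0.009,-0.274,0,0,0,-1],
    [-0.005,0.009,-0.274,0,0,0,-1],
    [-0.005,0.009,-0.274,0,0,0,-1],
    [-0.005,0.009,-0.274,0,0,0,-1],
    [-0.005,0.009,-0.274,0,0,0,-1],
    [-0.005,0.009,-0.274,0,0,0,-1]
  ],
  "squeeze": 45
}}

```text
time_s: 3.7
ee_pos: [453.0, -293.9, 66.9]
ee_rot: [180.0, 0.0, 11.0]
force: [0.1, -0.5, -0.2]
gripper_width: 19.9
gripper_force: 45.0
```

{"fn": "send_rows", "kwargs": {
  "motion": [
    [0,0,0.04,0,0,0,-1],
    [0,0,0.1,0,0,0,-1],
    [0,0,0.17,0,0,0,-1],
    [0,0.04,0.2,0,0,0,-1],
    [0,0.11,0.2,0,0,-0.02,-1],
    [0,0.19,0.2,0,0,-0.04,-1],
    [0,0.28,0.2,0,0,-0.06,-1],
    [0,0.37,0.2,0,0,-0.08,-1],
    [0,0.46,0.2,0,0,-0.1,-1],
    [0,0.55,0.2,0,0,-0.111,-1],
    [0,0.64,0.2,0,0,-0.111,-1],
    [0,0.72,0.2,0,0,-0.111,-1],
    [0.003,0.79,0.2,0,0,-0.111,-1],
    [0.003,0.84,0.2,0,0,-0.111,-1],
    [0.003,0.87,0.2,0,0,-0.111,-1],
    [0.003,0.878,0.2,0,0,-0.111,-1],
    [0.003,0.878,0.2,0,0,-0.111,-1],
    [0.003,0.878,0.2,0,0,-0.111,-1],
    [0.003,0.878,0.2,0,0,-0.111,-1]
  ]
}}

```text
time_s: 6.08
ee_pos: [454.6, 144.5, 167.0]
ee_rot: [180.0, 0.0, 4.3]
force: [0.2, -0.6, -1.1]
gripper_width: 19.9
gripper_force: 45.0
```

```bash
python3 - <<'E'
from h import *
s,f=wrist();save('w2',f);print(s['ee_pos'],s['ee_rot'],s['force'])
np.savez('w2.npz',**{k:np.array(v) for k,v in f.items()})
E
```

```text
[454.5589569  144.47072853 166.99790426] [1.79986873e+02 2.20763719e-03 4.31008724e+00] [ 0.20664415 -0.62285132 -1.12956844]
```

View pics/w2.png

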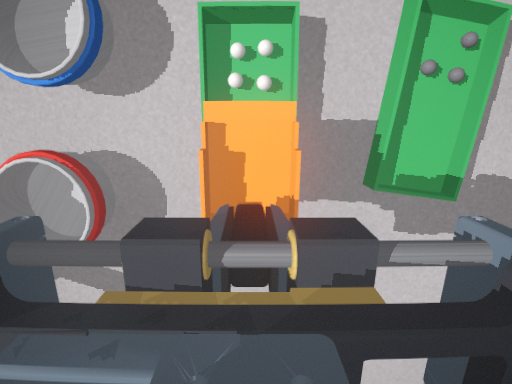

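The wrist view shows the tray running vertically, with outer rim columns about 200–299 and the far rim at row 3. The balls are at (238,50), (265,48), (235,80) and (264,83). The lip edge is at row 101 and spans columns 206–296.

```bash
python3 - <<'E'
from h import *
d=np.load('w2.npz');f={k:d[k] for k in d};im=f['pixels'];hsv=cv2.cvtColor(im,cv2.COLOR_RGB2HSV).astype(int)
H,S,V=hsv[...,0],hsv[...,1],hsv[...,2]
g=(H>40)&(H<85)&(S>90); o=(H<20)&(S>150)
a=np.radians(4.35);u=np.array([np.cos(a),np.sin(a)]);n=np.array([-u[1],u[0]])
tc=np.array([454.56,144.47])
def loc(p): q=p[:,:2]-tc;return np.c_[q@u,q@n].round(1)
for r in (8,20,40,60,80,95):
    x=np.nonzero(g[r,150:340])[0]+150
    print('tray row',r,x.min(),x.max(),loc(ray(f,[[x.min(),r],[x.max()+1,r]],32)).tolist())
c=np.nonzero(g[:,250])[0].min();print('far rim',c,loc(ray(f,[[215,c],[250,c],[290,c]],32)).tolist())
r=np.nonzero(o[:,250])[0].min();x=np.nonzero(o[r+3,150:340])[0]+150
print('lip',r,x.min(),x.max(),loc(ray(f,[[x.min(),r],[x.max()+1,r]],104.1)).tolist())
b=(S<60)&(V>150);b[:,:205]=0;b[:,295:]=0;b[110:]=0
k,l,s,cc=cv2.connectedComponentsWithStats(b.astype(np.uint8))
for i in range(1,k):
    if s[i][4]>30: print('ball',cc[i],loc(ray(f,cc[i],16)))
print([hsv[r,250].tolist() for r in range(0,30,2)])
E
```

```text
tray row 8 198 299 [[176.1, 50.4], [176.0, -49.1]]
tray row 20 199 298 [[165.4, 49.8], [165.2, -48.5]]
tray row 40 199 298 [[147.1, 50.5], [147.0, -49.1]]
tray row 60 200 297 [[128.4, 50.2], [128.2, -48.8]]
tray row 80 201 296 [[109.2, 49.9], [109.1, -48.4]]
tray row 95 201 296 [[94.5, 50.5], [94.3, -49.0]]
far rim 1 [[182.2, 33.6], [182.1, -0.3], [182.2, -39.2]]
lip 101 203 295 [[84.0, 37.3], [83.9, -36.6]]
ball [2.45818182e+02 9.09090909e-02] [[188.8   3.9]]
ball [264.64766839  47.13471503] [[144.  -15.8]]
ball [236.93717277  50.03141361] [[141.1  13.4]]
ball [234.57297297  79.67027027] [[111.5  16.3]]
ball [263.55376344  82.20430108] [[108.8 -15. ]]
[[174, 7, 187], [69, 140, 187], [70, 143, 187], [68, 159, 128], [68, 149, 108], [69, 153, 117], [67, 152, 116], [68, 154, 116], [68, 153, 118], [67, 149, 118], [68, 151, 118], [67, 150, 119], [70, 142, 190], [70, 141, 190], [70, 144, 190]]
```

{"fn": "send_rows", "kwargs": {
  "motion": [
    [0,0.001,-0.04,0,0,0,-1],
    [0,0.001,-0.09,0,0,0,-1],
    [0,0.001,-0.14,0,0,0,-1],
    [0,0.001,-0.175,0,0,0,-1],
    [0,0.001,-0.188,0,0,0,-1],
    [0,0.001,-0.19,0,0,0,-1],
    [0,0.001,-0.191,0,0,0,-1],
    [0,0.001,-0.192,0,0,0,-1],
    [0,0.001,-0.192,0,0,0,-1],
    [0,0.001,-0.192,0,0,0,-1]
  ]
}}

```text
time_s: 7.38
ee_pos: [454.6, 145.7, 71.2]
ee_rot: [180.0, -0.0, 4.4]
force: [-0.6, 0.2, -1.0]
gripper_width: 20.1
gripper_force: 45.0
```

{"fn": "send_rows", "kwargs": {
  "motion": [
    [0,0,-0.001,0,0,0,-1],
    [0,0,-0.0014,0,0,0,-1],
    [0,0,-0.0014,0,0,0,-1],
    [0,0,-0.0014,0,0,0,-1]
  ]
}}

```text
time_s: 7.88
ee_pos: [454.7, 145.6, 70.9]
ee_rot: [180.0, -0.0, 4.4]
force: [-0.8, -0.9, 5.1]
gripper_width: 19.9
gripper_force: 45.0
```

{"fn": "send_rows", "kwargs": {
  "motion": [
    [0.01,0.001,0,0,0,0,-1],
    [0.03,0.0025,0,0,0,0,-1],
    [0.05,0.004,0,0,0,0,-1],
    [0.07,0.0055,0,0,0,0,-1],
    [0.09,0.007,0,0,0,0,-1],
    [0.11,0.0085,0,0,0,0,-1],
    [0.13,0.01,0,0,0,0,-1],
    [0.145,0.011,0,0,0,0,-1],
    [0.155,0.012,0,0,0,0,-1],
    [0.1615,0.0125,0,0,0,0,-1],
    [0.1635,0.0125,0,0,0,0,-1],
    [0.1635,0.0125,0,0,0,0,-1],
    [0.1635,0.0125,0,0,0,0,-1]
  ]
}}

```text
time_s: 9.5
ee_pos: [534.6, 151.8, 71.0]
ee_rot: [180.0, 0.2, 4.4]
force: [-7.3, -1.2, 11.4]
gripper_width: 19.5
gripper_force: 45.0
```

```bash
python3 - <<'E'
from h import *
s,f=wrist();print(s['ee_pos'],s['ee_rot'],s['force'])
np.savez('w3.npz',**{k:np.array(v) for k,v in f.items()})
cv2.imwrite('pics/w3.png',cv2.resize(f['pixels'][40:240,150:350,::-1],(600,600),interpolation=cv2.INTER_CUBIC))
E
```

```text
[534.61764038 151.75411524  71.03635253] [179.99447493   0.20155256   4.35803715] [-7.28622439 -1.15363795 11.38948712]
```

View pics/w3.png

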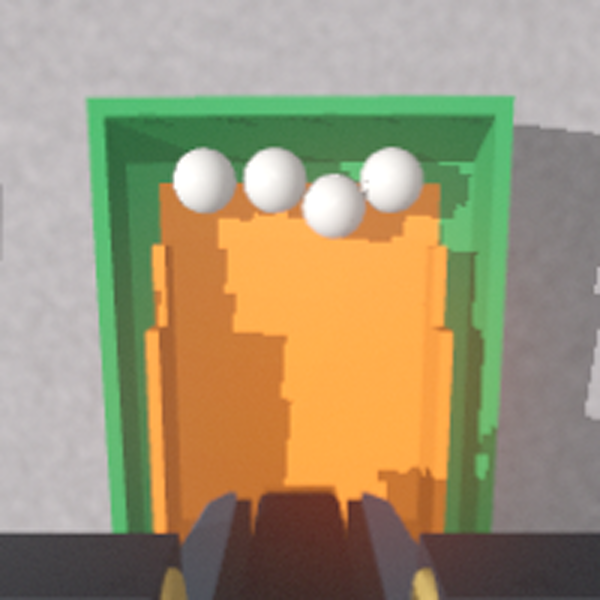

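The crop shows all four balls at the lip against the end wall: three at about row 180 and one already on the lip. Next I push the lip under them.

{"fn": "send_rows", "kwargs": {
  "motion": [
    [0.004,0.0003,0,0,0,0,-1],
    [0.007,0.0005,0,0,0,0,-1],
    [0.009,0.0007,0,0,0,0,-1],
    [0.009,0.0007,0,0,0,0,-1]
  ]
}}

```text
time_s: 10.05
ee_pos: [539.3, 152.1, 71.0]
ee_rot: [180.0, 0.2, 4.4]
force: [-6.4, -1.0, 10.6]
gripper_width: 19.8
gripper_force: 45.0
```

```bash
python3 - <<'E'
from h import *
s,f=wrist();print(s['ee_pos'],s['ee_rot'],s['force'])
cv2.imwrite('pics/w4.png',cv2.resize(f['pixels'][60:160,170:330,::-1],(640,400),interpolation=cv2.INTER_CUBIC))
E
```

```text
[539.29978126 152.12083757  71.04592267] [1.79993426e+02 1.79333231e-01 4.36370966e+00] [-6.38028209 -0.99610788 10.55797517]
```

View pics/w4.png

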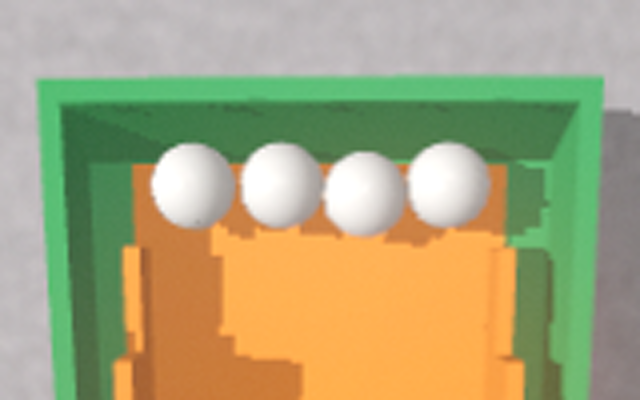

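All four balls now sit on the lip (crop row ~185) with the lip edge at the wall foot. I tilt the nose up about the heel, following the wall.

{"fn": "send_rows", "kwargs": {
  "motion": [
    [-0.0015,0,0.0025,0.0019,-0.025,0,-1],
    [-0.003,0,0.0035,0.0038,-0.05,0,-1],
    [-0.004,0,0.005,0.0057,-0.075,0,-1],
    [-0.005,0,0.006,0.0076,-0.1,0,-1],
    [-0.006,0,0.0065,0.0095,-0.125,0,-1],
    [-0.007,0,0.007,0.0114,-0.15,0,-1],
    [-0.008,0,0.007,0.0133,-0.175,0,-1],
    [-0.0085,0,0.0075,0.0152,-0.2,0,-1],
    [-0.01,0,0.008,0.017,-0.225,0,-1],
    [-0.011,0,0.008,0.019,-0.249,0,-1],
    [-0.011,0,0.008,0.019,-0.249,0,-1],
    [-0.011,0,0.008,0.019,-0.249,0,-1],
    [-0.011,0,0.008,0.019,-0.249,0,-1],
    [-0.011,0,0.008,0.019,-0.249,0,-1]
  ]
}}

```text
time_s: 11.85
ee_pos: [535.6, 152.3, 74.3]
ee_rot: [180.0, -15.0, 4.4]
force: [-0.2, 0.1, -1.7]
gripper_width: 19.8
gripper_force: 45.0
```

```bash
python3 - <<'E'
from h import *
s,f=wrist();print(s['ee_pos'],s['ee_rot'],s['force'])
cv2.imwrite('pics/w5.png',f['pixels'][:,:,::-1])
E
```

```text
[535.56334393 152.25240651  74.29335051] [179.99678318 -14.99644325   4.36527675] [-0.24622063  0.1160894  -1.67437427]
```

View pics/w5.png

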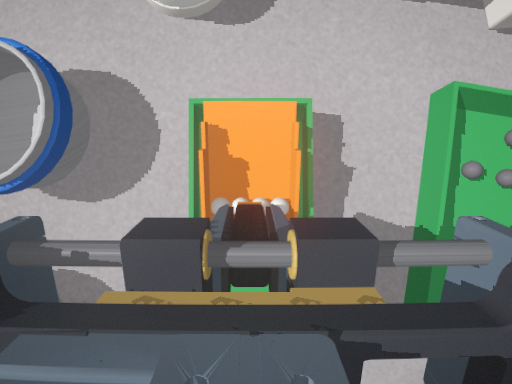

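All four balls now rest against the back wall of the pan, at about row 204, and the tray is empty. I lift and carry to the jar, at roughly (605,362), yawed to 30°.

{"fn": "send_rows", "kwargs": {
  "motion": [
    [0,0,0.02,0,0,0,-1],
    [-0.002,0,0.06,0,0,0,-1],
    [-0.004,0,0.11,0,0,0,-1],
    [-0.008,0.005,0.16,0,0,0.01,-1],
    [-0.012,0.02,0.2,0,0,0.03,-1],
    [-0.016,0.045,0.215,0,0,0.07,-1],
    [-0.02,0.08,0.22,0,0,0.12,-1],
    [-0.024,0.12,0.22,0,0,0.17,-1],
    [-0.028,0.16,0.22,0,0,0.22,-1],
    [-0.032,0.2,0.22,0,0,0.27,-1],
    [-0.036,0.24,0.22,0,0,0.32,-1],
    [-0.04,0.275,0.22,0,0,0.37,-1],
    [-0.044,0.3,0.22,0,0,0.41,-1],
    [-0.046,0.312,0.22,0,0,0.427,-1],
    [-0.046,0.312,0.22,0,0,0.427,-1],
    [-0.046,0.312,0.22,0,0,0.427,-1],
    [-0.046,0.312,0.22,0,0,0.427,-1]
  ]
}}

```text
time_s: 14.02
ee_pos: [512.4, 307.8, 184.3]
ee_rot: [180.0, -15.0, 30.0]
force: [0.7, -0.6, -1.3]
gripper_width: 19.5
gripper_force: 45.0
```

```bash
python3 - <<'E'
from h import *
s,f=wrist();print(s['ee_pos'],s['ee_rot'],s['force'],s['qpos'])
cv2.imwrite('pics/w6.png',f['pixels'][:,:,::-1])
im=f['pixels'];h=cv2.cvtColor(im,cv2.COLOR_RGB2HSV).astype(int)
q=(h[...,0]>100)&(h[...,0]<130)&(h[...,1]>120)
n,l,st,c=cv2.connectedComponentsWithStats(q.astype(np.uint8));i=1+np.argmax(st[1:,4]);print(st[i],c[i])
p=np.argwhere(l==i)[:,::-1].astype(float)
w=ray(f,p,50)[:,:2]
d=np.linalg.norm(w-[605.4,362],axis=1);print(np.percentile(d,[1,50,99]),w.min(0),w.max(0))
E
```

```text
[512.36793351 307.76271266 184.33786727] [179.98388896 -14.98306557  29.95993028] [ 0.67524293 -0.58304959 -1.3011962 ] [2.98879955e+01 1.43632717e+01 1.01567957e+02 3.29041180e-03
 4.90856972e+01 8.99283558e+01]
[ 477   75   35   78 1531] [498.89614631 116.13259308]
[267.63653624 295.12902093 312.49515466] [727.87386261  78.71265752] [809.12087412 129.04066494]
```

View pics/w6.png

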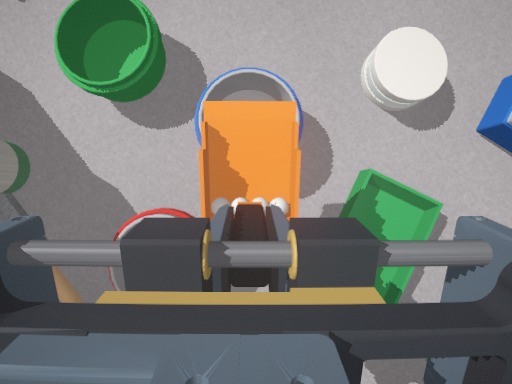

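The balls are still in the pan (row ~204). The blue-band jar is under the lip, spanning columns 195–302 and centred laterally. Now I pour.

{"fn": "send_rows", "kwargs": {
  "motion": [
    [0.005,0.003,-0.02,-0.028,0.048,0,-1],
    [0.0095,0.0055,-0.04,-0.055,0.096,0,-1],
    [0.0142,0.0082,-0.058,-0.083,0.144,0,-1],
    [0.0187,0.0108,-0.073,-0.104,0.18,0,-1],
    [0.0232,0.0134,-0.087,-0.125,0.2165,0,-1],
    [0.0285,0.0165,-0.085,-0.146,0.253,0,-1],
    [0.034,0.0195,-0.083,-0.167,0.289,0,-1],
    [0.039,0.0225,-0.081,-0.187,0.325,0,-1],
    [0.0443,0.0256,-0.08,-0.208,0.361,0,-1],
    [0.0525,0.0303,-0.076,-0.236,0.409,0,-1],
    [0.061,0.035,-0.0725,-0.264,0.457,0,-1],
    [0.0693,0.04,-0.069,-0.292,0.505,0,-1],
    [0.0785,0.0453,-0.068,-0.32,0.553,0,-1],
    [0.088,0.0507,-0.0665,-0.347,0.602,0,-1],
    [0.0972,0.0561,-0.0656,-0.375,0.65,0,-1],
    [0.112,0.0647,-0.065,-0.408,0.708,0,-1],
    [0.127,0.0733,-0.064,-0.442,0.765,0,-1],
    [0.142,0.082,-0.063,-0.475,0.823,0,-1],
    [0.142,0.082,-0.063,-0.475,0.823,0,-1],
    [0.142,0.082,-0.063,-0.475,0.823,0,-1]
  ]
}}

```text
time_s: 16.58
ee_pos: [583.4, 349.1, 152.9]
ee_rot: [180.0, 41.9, 30.0]
force: [-0.1, 0.3, -1.1]
gripper_width: 19.5
gripper_force: 45.0
```

```bash
python3 - <<'E'
from h import *
s=env.state();f=eyes.grab_frame('top');b=eyes.grab_frame('scene');s2,w=wrist();print(s['ee_pos'],s['ee_rot'],s['force'],s['qpos'])
A=cv2.resize(f['pixels'][70:200,110:270],(480,390),interpolation=cv2.INTER_CUBIC)
W=cv2.resize(w['pixels'],(310,232))
B=cv2.resize(b['pixels'][240:330,220:310],(310,158*2-158),interpolation=cv2.INTER_CUBIC)
cv2.imwrite('pics/p1.png',np.hstack([A,np.vstack([W,B])])[:,:,::-1])
E
```

```text
[583.36171081 349.08762835 152.87127173] [179.99126141  41.94268947  29.97831113] [-0.06088719  0.26944763 -1.09213767] [ 2.99432279e+01  5.61940078e+01  3.95802054e+01 -3.98716283e-02
  1.26168460e+02  8.99503739e+01]
```

View pics/p1.png

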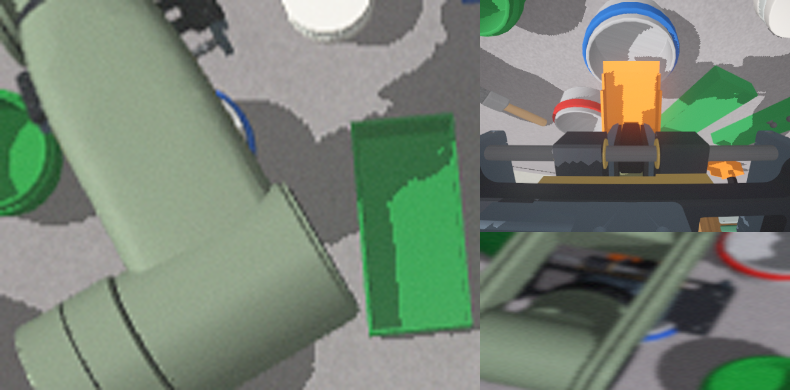

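The pan and the tray look empty, and the force is back to the empty-scoop value. I lift clear, level the scoop and swing back, then check the jar numerically.

{"fn": "send_rows", "kwargs": {
  "motion": [
    [0,0,0.03,0,0,0,-1],
    [0,0,0.08,0,0,0,-1],
    [0,0,0.13,0,0,0,-1],
    [-0.02,-0.01,0.16,0.06,-0.104,0,-1],
    [-0.05,-0.03,0.18,0.12,-0.208,0,-1],
    [-0.08,-0.08,0.18,0.18,-0.312,0,-1],
    [-0.11,-0.15,0.18,0.24,-0.416,0,-1],
    [-0.14,-0.22,0.18,0.3,-0.52,0,-1],
    [-0.16,-0.29,0.18,0.35,-0.606,0,-1],
    [-0.18,-0.36,0.18,0.35,-0.606,0,-1],
    [-0.2,-0.42,0.18,0.35,-0.606,0,-1],
    [-0.2,-0.44,0.18,0.35,-0.606,0,-1],
    [-0.2,-0.44,0.18,0.35,-0.606,0,-1],
    [-0.2,-0.44,0.18,0.35,-0.606,0,-1]
  ]
}}

```text
time_s: 18.48
ee_pos: [483.7, 130.1, 243.0]
ee_rot: [-180.0, 0.0, 30.0]
force: [-0.5, 0.1, -1.7]
gripper_width: 19.7
gripper_force: 45.0
```

```bash
python3 - <<'E'
from h import *
s=env.state();f=eyes.grab_frame('top');print(s['ee_pos'],s['ee_rot'],s['force'])
h=cv2.cvtColor(f['pixels'],cv2.COLOR_RGB2HSV).astype(int)
print('V',h[102:138:2,156:192:2,2])
b=(h[...,1]<60)&(h[...,2]>200)
n,l,st,c=cv2.connectedComponentsWithStats(b.astype(np.uint8))
for i in range(1,n):
    if st[i][4]>4: print(c[i].round(),st[i][4])
E
```

```text
[483.66508326 130.05965782 243.00106401] [-1.79973989e+02  7.91105740e-03  3.00307260e+01] [-0.45790069  0.11889241 -1.70041475]
V [[154 153 166 197 163 112  85  88  87  86  86 109 144 160 142 159 163 158]
 [157 185 191 111  86  88  89  85  83  95 119  86  95 126 171 115 102  98]
 [178 191  97  89  89  92 106 140 125 136 142 119 110 103 117 173 120 103]
 [193 101  86  84 104 124 124 144 132 126 136 114 113 114 108 148 174 120]
 [133  88  88  88 138 137 116 119 113 112 110 113 112 108 181 180 169 110]
 [ 95  83  95 126 122 126 112 112 112 116 112 112 109 185 181 180 179 183]
 [ 82  83 135 140 126 110 116 114 113 112 116 106 159 181 182 182 180 208]
 [ 84  90 116 130 110 111 110 112 113 114 116 107 185 184 182 182 184 194]
 [ 82  84 113 111 113 111 109 116 113 115 116 162 179 180 182 178 177 169]
 [ 83  97 111 114 113 114 111 114 117 113 111 184 177 179 181 181 181 173]
 [ 81 106 112 113 111 115 113 112 109 112 112 185 180 180 176 180 179 192]
 [ 82  97 112 111 110 112 113 114 113 112 112 186 177 177 179 177 180 187]
 [ 91  84 114 111 110 112 112 111 112 112 113 183 179 178 179 176 174 115]
 [171  82 111 110 109 110 114 113 112 113 109 137 176 178 177 176 190  99]
 [192 137  99 112 115 110 113 109 112 112 113 107 182 177 176 185  88 130]
 [196 160 133 111 113 111 114 115 111 116 113 112 135 177 181 112 122  94]
 [157 195 160 168 119 107 111 110 110 112 110 108  85 192 115 125 102  92]
 [151 156 176 182 150 178 146 131 110 138 150 164 131 101 183  99  93  97]]
[346.  53.] 1872
[284.  48.] 1083
[218.  65.] 720
[  6. 235.] 249
```

```bash
python3 - <<'E'
from h import *
s,f=wrist();print(s['force'])
h=cv2.cvtColor(f['pixels'],cv2.COLOR_RGB2HSV).astype(int)
w=(h[...,1]<80)&(h[...,2]>120);print('pan white',w[112:215,210:292].sum())
o=(h[...,0]<20)&(h[...,1]>150);r=np.nonzero(o[:,250])[0].min();x=np.nonzero(o[r+3,150:340])[0]+150
p=ray(f,[[x.min(),r],[x.max()+1,r]],s['ee_pos'][2]-62.9)[:,:2]-s['ee_pos'][:2]
a=np.radians(s['ee_rot'][2]);print('lip',r,p@[np.cos(a),np.sin(a)],p@[-np.sin(a),np.cos(a)])
f=eyes.grab_frame('top');im=f['pixels'].astype(int)
g=im.mean(2);sat=im.max(2)-im.min(2)
m=np.zeros(g.shape,bool);yy,xx=np.mgrid[:384,:512]
# jar floor centre in image: circle r 48mm at z 16
a=np.linspace(0,2*np.pi,60)
pts=np.c_[605.4+50*np.cos(a),362+50*np.sin(a),16+0*a]
uv,_=cv2.projectPoints(pts,cv2.Rodrigues(np.array(f['R']))[0],np.array(f['t'],float),K(f),np.array(f['distortion'],float))
uv=uv.reshape(-1,2);print('floor circle',uv.min(0),uv.max(0))
np.set_printoptions(linewidth=200)
print(g[103:122,158:184].astype(int))
t=im[110:180,232:266];hh=h=cv2.cvtColor(f['pixels'],cv2.COLOR_RGB2HSV).astype(int)[105:182,230:266];print('tray nongreen',((hh[...,1]<60)&(hh[...,2]>140)).sum())
E
```

```text
[ 0.28745518  0.86130047 -1.76913865]
pan white 83
lip 101 [84.20987855 84.15231645] [ 36.48968616 -36.60244967]
floor circle [158.05550365 104.92732037] [191.94386906 138.50471043]
[[147 119 140 170 147 143 106  85  84  85  84  86  85  84  87  87  86  81  83  84  91  91 103 133 156 170]
 [134 137 171 151 111  81  83  89  87  89  89  87  88  84  88  82  94 118 115 105  83  87  93 112 123 155]
 [139 170 148  95  82  86  89  89  86  90  86  93 114 122  99 100 126 135 136 125 102  99  97  99  97 118]
 [170 146  95  85  86  90  89  87  87  84 105 125 133 138 122 110 136 143 138 133 121 111 108 103 100 106]
 [148  97  83  88  86  88  86  91  92 100 125 137 143 137 128 110 129 142 137 130 116 110 114 114 112 108]
 [102  86  86  87  86  84 104 116 121 113 122 134 141 136 128 108 123 129 128 123 109 110 113 115 114 112]
 [ 87  86  87  87  84  96 127 138 135 131 114 130 132 130 119 112 111 115 115 117 109 114 113 110 113 107]
 [ 85  85  83  82  88 108 135 139 135 131 112 114 116 116 115 112 114 111 110 108 110 111 111 109 106 162]
 [ 84  86  84  90 101 110 129 135 137 129 113 106 109 111 113 
[... 433 characters left out ...]
11 112 111 112 110 165 184 182 179 180]
 [ 82  97 112 124 125 120 107 109 111 110 111 111 110 107 112 111 111 114 115 110 106 189 183 179 183 180]
 [ 82 106 108 114 112 112 110 110 109 113 112 113 113 111 110 110 113 114 116 112 106 186 180 179 183 183]
 [ 82 108 110 107 108 112 110 112 110 112 114 113 114 113 113 114 111 114 112 109 159 183 178 178 181 177]
 [ 89 112 114 110 111 111 112 112 114 111 116 109 115 111 108 115 111 108 110 105 182 181 176 176 180 175]
 [ 95 114 113 114 110 114 112 109 115 110 112 114 115 111 113 112 113 112 110 107 183 179 177 176 179 178]
 [ 99 113 111 111 108 111 111 109 112 112 110 114 111 111 112 110 112 113 111 105 181 179 181 179 180 181]]
tray nongreen 984
```

All four balls show as separate bright blobs inside the blue-band jar, at pixels (170,107), (175,106), (165,110) and (161,114). I return the scoop to its mat.

{"fn": "send_rows", "kwargs": {
  "motion": [
    [0,-0.03,0,0,0,0,-1],
    [0,-0.08,0,0,0,-0.03,-1],
    [-0.01,-0.15,-0.02,0,0,-0.07,-1],
    [-0.02,-0.23,-0.04,0,0,-0.11,-1],
    [-0.03,-0.32,-0.06,0,0,-0.15,-1],
    [-0.04,-0.41,-0.08,0,0,-0.2,-1],
    [-0.05,-0.5,-0.1,0,0,-0.25,-1],
    [-0.061,-0.59,-0.12,0,0,-0.3,-1],
    [-0.061,-0.68,-0.14,0,0,-0.317,-1],
    [-0.061,-0.76,-0.15,0,0,-0.317,-1],
    [-0.061,-0.82,-0.18,0,0,-0.317,-1],
    [-0.061,-0.848,-0.22,0,0,-0.317,-1],
    [-0.061,-0.848,-0.27,0,0,-0.317,-1],
    [-0.061,-0.848,-0.31,0,0,-0.317,-1],
    [-0.061,-0.848,-0.335,0,0,-0.317,-1],
    [-0.061,-0.848,-0.345,0,0,-0.317,-1],
    [-0.061,-0.848,-0.35,0,0,-0.317,-1],
    [-0.061,-0.848,-0.35,0,0,-0.317,-1],
    [-0.061,-0.848,-0.35,0,0,-0.317,-1]
  ]
}}

```text
time_s: 21.0
ee_pos: [453.1, -295.0, 68.3]
ee_rot: [180.0, -0.0, 11.0]
force: [-0.1, 0.2, -0.8]
gripper_width: 20.2
gripper_force: 45.0
```

Next I touch down, open, and rise.

{"fn": "send_rows", "kwargs": {
  "motion": [
    [0,0,-0.0015,0,0,0,-1],
    [0,0,-0.003,0,0,0,-1],
    [0,0,-0.003,0,0,0,-1],
    [0,0,-0.003,0,0,0,-1]
  ]
}}

```text
time_s: 21.5
ee_pos: [453.0, -294.9, 66.9]
ee_rot: [180.0, 0.0, 11.0]
force: [-1.4, 0.2, 5.5]
gripper_width: 19.6
gripper_force: 45.0
```

{"fn": "send_rows", "kwargs": {
  "motion": [
    [0,0,0,0,0,0,0.0],
    [0,0,0,0,0,0,0.4],
    [0,0,0,0,0,0,1],
    [0,0,0,0,0,0,1],
    [0,0,0,0,0,0,1],
    [0,0,0,0,0,0,1],
    [0,0,0.05,0,0,0,1],
    [0,0,0.13,0,0,0,1],
    [0,0,0.22,0,0,0,1],
    [0,0,0.27,0,0,0,1],
    [0,0,0.27,0,0,0,1],
    [0,0,0.27,0,0,0,1],
    [0,0,0.27,0,0,0,1]
  ]
}}

```text
time_s: 23.12
ee_pos: [452.1, -294.3, 199.7]
ee_rot: [-179.9, 0.2, 11.0]
force: [-0.8, -0.2, -0.8]
gripper_width: 91.3
gripper_force: 0.0
```

```bash
python3 - <<'E'
from h import *
s,f=wrist();print(s['ee_pos'],s['force'],s['gripper_width'])
h=cv2.cvtColor(f['pixels'],cv2.COLOR_RGB2HSV).astype(int)
o=(h[...,0]<20)&(h[...,1]>150); o[215:]=0; ys,xs=np.nonzero(o)
print(xs.min(),xs.max(),ys.min(),ys.max())
for r in range(ys.min(),ys.max(),15): x=np.nonzero(o[r])[0];print(r,x.min(),x.max())
print('handle z',s['ee_pos'][2]+170-np.median(f['depth'][188:203,238:252]))
f=eyes.grab_frame('top');h=cv2.cvtColor(f['pixels'],cv2.COLOR_RGB2HSV).astype(int)[112:178,230:266]
print('white in tray',((h[...,1]<60)&(h[...,2]>140))[6:,4:-6].sum())
g=f['pixels'].mean(2);print(g[[107,106,110,114],[170,175,165,161]])
E
```

```text
[ 452.05489429 -294.29072256  199.66078821] [-0.82351888 -0.18833394 -0.79388445] 91.26968908224478
219 282 106 188
106 251 251
121 220 281
136 220 281
151 219 281
166 220 281
181 220 280
handle z 103.46373621121734
white in tray 0
[141.66666667 140.33333333 138.66666667 135.66666667]
```

```bash
python3 -c "
from h import *
print(env.job_done())"
```

```text
the job is handed in; nothing more can be done
None
```

All four white balls are in the blue-band jar, the tray is empty, and the scoop is standing upright on its black mat, released, with the arm clear; the job was handed in after about 23 s.

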